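# Hold the garage waste bin open, then let its lid down softly

## Task

Press the yellow lever of the red waste bin all the way down so that its lid stands fully open, and hold it there for two full seconds while I drop my scraps in. Then let the lever come up slowly, keeping your fingers on it until the lid is shut, so that the lid never falls or slams, and move clear. Work the lid by the lever alone, without touching the lid itself, and leave the grey bin shut and everything else where it stands.

Things in the scene. Friction and masses are not known exactly. Their poses are not given: they have to be found in the camera images.
- red_bin: Red round waste bin, 150 mm across, 198 mm high with lid shut, fixed on a round wooden riser 6 to 34 mm high. Origin: centre of its underside, on the riser; -x points out of its front, towards the robot; +z up. A lever sticks out in front: two thin steel arms, 85 mm either side of the middle, from black hinge covers at the back, joined by a yellow paddle. The lid hinges at the back, its front edge swinging up.
- red_paddle (a point): Centre of the upper face of the red bin's yellow lever paddle, moving with the lever. The paddle is a plate 40 mm (bin x) by 64 mm (bin y) by 10 mm thick. Lever up: it is level, upper face 160 mm above the bin's underside, centre 165 mm in front of the bin's axis. Fully pressed: 49 mm lower, 4 mm nearer the bin, sloping 0.22 rad down to the front. Only the table lies beneath.
- red_lever (a joint): Angle of the red bin's lever: 0 up (lid shut), 0.22 rad fully down on its stop. It turns about an axis along the bin's y, 225 mm behind the paddle's centre, 155 mm above the bin's underside. Pressing takes about 4 to 11 N at the paddle. The lid's weight brings it back up, and within a fraction of a second if nothing holds it back.
- red_lid (a joint): Angle of the red bin's lid: 0 shut, 1.25 rad fully open. It is linked to the lever and always stands at 5.68 times the lever's angle.
- red_cover: The red bin's lid: a red shallow dome 158 mm across and 21 mm thick. Origin on its hinge axis, 82 mm behind the bin's centre and 180 mm above the bin's underside; when shut it lies along its own -x axis from there. Its front edge swings up to about 330 mm above the bin's underside. Not to be touched.
- grey_bin: Grey bin of the same make and size with its own yellow paddle, on its own riser (6 to 34 mm high) beside the red one, on either side. Origin and axes as for the red bin. Not to be opened.
- grey_lid (a joint): Angle of the grey bin's lid: 0 shut, 1.25 rad open.
- mug: White mug with a handle, 80 mm across, 95 mm high, standing loose on the table. Origin at the centre of its underside.
- tumbler: Blue plastic tumbler, 84 mm across at the rim, 150 mm high, standing loose on the table. Origin at the centre of its underside.
- tape: Orange roll of tape, a ring 104 mm across and 30 mm high, lying loose on the table in front of the bins, towards the robot. Origin at the centre of its underside.
- candle_pot: Dark metal pot 104 mm across and 100 mm high with three candles standing in it up to 140 mm high, loose on the table. Origin at the centre of its underside.

How it is judged:
By the outcome, as a careful person would: the job done as asked, in the order asked, and still so for the second after the job is handed in, with the robot touching nothing.
It also fails if it takes over 48 s, if anything falls off the work surface, if the arm or the gripper's body presses on something with over 40 N, if the wrist force passes 120 N, or if a joint passes its speed limit or range.

## Robot

A 7-joint arm with a two-finger parallel gripper is mounted at the origin on the work surface. World frame = base frame: x ahead of the robot, y to its left, z up, the work surface at z = 0. Lengths are in m, angles in rad, forces in N, time in s.
With the tool pointing down it reaches from about 0.425 to 0.875 m from the base axis. Payload 4.7 kg.
Tool frame: the origin (TCP) lies where the fingers leave the gripper's body, on its centre line; the fingertips stand 70 mm ahead of it and the grasp point (between the pads) lies 51 mm ahead of it; z points along the fingers, y is the line along which they close (so a half turn about z gives the same grasp; the last joint's range is limited). The gripper opens to 87 mm and grips with 3 to 60 N. Pads are 19 mm wide; open, the fingers measure 117 mm over their backs; the gripper's body (75 mm by 190 mm) begins 51 mm behind the grasp point.
Start: joints at [1.144, 0.321, -0.07, 1.45, 0.023, 1.371, -0.057], TCP at [0.277, -0.588, 0.292] pointing down, gripper open.
Joint ranges: [-2.86, 2.86], [-0.3, 2.09], [-1.38, 1.24], [0.06, 2.45], [-1.56, 4.7], [0.09, 2.05], [-2.69, 2.69]. Speed limits (rad/s): [2.57, 2.57, 3.14, 3.14, 3.14, 3.14, 3.14].

## Interface

Orientations are given as a rotation vector (axis times angle).
In Python, from bench import get_state, get_image, get_calibration, close_job gives the robot as it stands.
- The arm moves only by the tool send_rows, never from a script. Its argument "rows" is a list of rows, each an object of numbers: "hand": the finger opening in mm, from 0 to 87; "x", "y", "z": the shift along the world's x, y, z in mm; "roll": the turn about the world's z in degrees. A call has 1 to 10 rows; each row shifts and turns the commanded pose from where the row before left it; what a row does not reach is not made up. A row lasts 1/10 s, in which the tool goes at most 50 mm and 8.59 degrees, less where a joint would pass 70% of its speed; a pose out of reach is approached as far as the arm can. A call is refused whole if a number of a shift passes 50 or a number of a turn 8.59, either way. A call with a gripper value outside its range is refused whole. The fingers move at their own pace and stop on an object; "force" is the grip in N (left out, the last holds). Time passes only in rows, so rows that do not move let the fingers close. It gives the time, the measured TCP pose, the force, the opening and the grip force at its end, in the units of the state.
- get_state(): the state, without advancing time (a new reading comes with each control period).
- get_image(name): name is "side" or "top" or "wrist"; returns the picture (384x512x3 uint8, blue, green, red); there is no depth.
- get_calibration(name): a dict with "mtx" (3x3 intrinsics, pixels), "world_from_camera" (4x4, takes a point from camera to world coordinates). Camera axes: x right, y down, z forward; pixel columns grow to the right and rows downward; lengths in m; the calibration is good to about 2 mm. The wrist camera is an equidistant fisheye: a pixel r from the principal point sees the ray r / f radians off the axis. A picture is of the moment at which its call begins: read the wrist's pose just before it. get_calibration takes no time and is no camera call; for the wrist camera it gives the pose at the moment of the call.
- close_job(): hands the job in; it is judged then, once.
The state is a dict: "time": time; "joint_positions": joint angles; "qd": joint speeds; "joint_torque": joint torques, N m; "position": TCP position; "tool_rot": TCP orientation; "ft_force": force on the tool from outside, world axes, zero at the start; "torque": the same for the moment, N m; "grip_width": opening from 0.0 (shut) to 1.0 (fully open); "grip_force": force on a finger pad.
Only numpy, scipy, OpenCV 4.12 (cv2) and the standard library are available. Lean on these libraries where they do the work, as an engineer would, in place of code of your own. Each camera call takes 0.05 s, during which the arm holds its last target. There are 200 camera calls.

## Working session

There is one attempt and no reset: what is moved stays moved. The work goes in short steps, Python scripts to look and compute and a tool call to move; the robot and the scene stay as the last step left them, time stands still between calls to the robot, and variables do not carry over. Pictures are saved under pics/ and viewed, at most 10 in all, crops included, and the job is handed in when it is done.

Besides the shell and the picture viewer there is one more tool, called after ">>>" as name(argument=value, ...), one argument or row to a line, values as JSON. send_rows: Moves the arm, as the interface text tells. Its arguments: {"type":"object","properties":{"rows":{"type":"array","items":{"type":"object","properties":{"hand":{"type":"number"},"x":{"type":"number"},"y":{"type":"number"},"z":{"type":"number"},"roll":{"type":"number"}}}},"force":{"type":"number"}},"required":["rows"]}

```bash
mkdir -p pics; python3 - <<'E'
from bench import *
import cv2,numpy as np
s=get_state();print(s['time'],s['position'],s['tool_rot'],s['ft_force'],s['grip_width'])
for n in('top','side'):
    cv2.imwrite(f'pics/{n}0.png',get_image(n));c=get_calibration(n);print(n,np.round(c['mtx'],1).tolist(),np.round(c['world_from_camera'],3).tolist())
E
```

```text
0.0 [ 0.27711025 -0.58751187  0.29119357] [-3.06384926e+00 -6.86481919e-01  7.95148199e-04] [ 0.21658121  0.23650134 -0.04231704] 1.0012256453674488
top [[476.6, 0.0, 256.8], [0.0, 476.6, 194.2], [0.0, 0.0, 1.0]] [[-0.013, -0.996, 0.083, 0.475], [-1.0, 0.012, -0.006, -0.001], [0.005, -0.083, -0.997, 1.589], [0.0, 0.0, 0.0, 1.0]]
side [[478.4, 0.0, 257.7], [0.0, 478.4, 190.6], [0.0, 0.0, 1.0]] [[0.997, -0.065, 0.031, 0.533], [-0.07, -0.772, 0.632, -0.802], [-0.017, -0.632, -0.775, 1.127], [0.0, 0.0, 0.0, 1.0]]
```

View pics/top0.png

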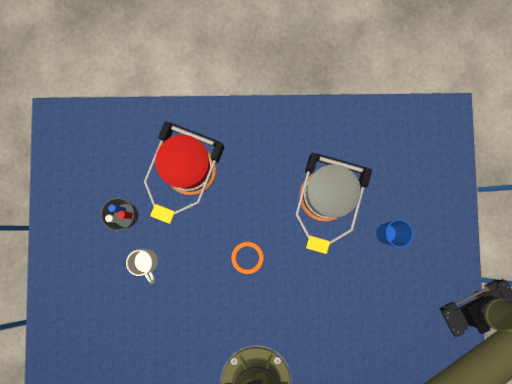

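View pics/side0.png

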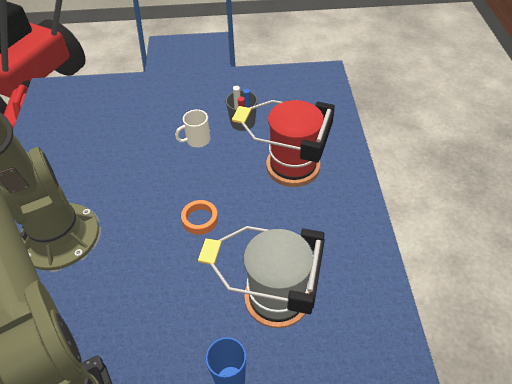

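```bash
cat > h.py <<'E'
from bench import *
import cv2,numpy as np
def ray(n,p):
    c=get_calibration(n);T=c['world_from_camera'];d=T[:3,:3]@np.linalg.inv(c['mtx'])@[p[0],p[1],1];return T[:3,3],d/np.linalg.norm(d)
def tri(p,q):
    a,u=ray('top',p);b,v=ray('side',q);k=np.linalg.lstsq(np.c_[u,-v],b-a,rcond=None)[0]
    x,y=a+k[0]*u,b+k[1]*v;return (x+y)/2,np.linalg.norm(x-y)
def onz(n,p,z):
    a,u=ray(n,p);return a+u*(z-a[2])/u[2]
def blobs(im,lo,hi,amin=60):
    m=cv2.inRange(cv2.cvtColor(im,cv2.COLOR_BGR2HSV),lo,hi);_,_,st,c=cv2.connectedComponentsWithStats(m)
    return sorted([(int(s[4]),c[i].round(1).tolist()) for i,s in enumerate(st) if i and s[4]>amin],reverse=True),m
E
python3 - <<'E'
from h import *
from scipy.spatial.transform import Rotation as R
t=cv2.imread('pics/top0.png');s=cv2.imread('pics/side0.png')
Y=((22,120,120),(35,255,255))
bt,m=blobs(t,*Y);bs,_=blobs(s,*Y);print(bt,bs)
bt.sort(key=lambda b:b[1][0])
bs.sort(key=lambda b:b[1][1])
P=[tri(p[1],q[1]) for p,q in zip(bt,bs)]
print(P)
r=min(cv2.findContours(m,0,2)[0],key=lambda c:c[:,0,0].mean() if len(c)>10 else 1e9)
box=cv2.boxPoints(cv2.minAreaRect(r));W=np.array([onz('top',b,P[0][0][2])[:2] for b in box]);print(W)
for a in(0,1):
    e=W[a+1]-W[a];print(np.linalg.norm(e),np.degrees(np.arctan2(e[1],e[0])))
rb,_=blobs(t,(0,200,90),(6,255,255));print(rb[:2]);c=onz('top',rb[0][1],P[0][0][2]+.035);print(c)
d=P[0][0]-c;print('front dir deg',np.degrees(np.arctan2(d[1],d[0])),np.hypot(*d[:2]))
print('tool',R.from_rotvec(get_state()['tool_rot']).as_matrix().round(3))
print('mug',onz('top',(143,262),.095),'pot',onz('top',(118,214),.1),'tape',onz('top',(247,258),.03))
E
```

```text
[(285, [162.0, 213.4]), (275, [317.6, 244.3])] []
[]Traceback (most recent call last):
  File "<stdin>", line 11, in <module>
IndexError: list index out of range
```

```bash
python3 - <<'E'
from h import *
from scipy.spatial.transform import Rotation as R
t=cv2.imread('pics/top0.png');s=cv2.imread('pics/side0.png')
print(cv2.cvtColor(s,cv2.COLOR_BGR2HSV)[[115,250],[242,210]])
bt,m=blobs(t,(22,120,120),(35,255,255));bs,_=blobs(s,(20,75,150),(38,255,255),100);print(bt,bs)
bt.sort(key=lambda b:b[1][0])
bs.sort(key=lambda b:b[1][1])
P=[tri(p[1],q[1]) for p,q in zip(bt,bs)]
print(P)
r=min(cv2.findContours(m,0,2)[0],key=lambda c:c[:,0,0].mean() if len(c)>10 else 1e9)
box=cv2.boxPoints(cv2.minAreaRect(r));W=np.array([onz('top',b,P[0][0][2])[:2] for b in box])
for a in(0,1):
    e=W[a+1]-W[a];print(np.linalg.norm(e),np.degrees(np.arctan2(e[1],e[0])))
rb,_=blobs(t,(0,200,90),(6,255,255));print(rb[:2]);c=onz('top',rb[0][1],P[0][0][2]+.035);print(c)
d=P[0][0]-c;print('front dir deg',np.degrees(np.arctan2(d[1],d[0])),np.hypot(*d[:2]))
print('tool',R.from_rotvec(get_state()['tool_rot']).as_matrix().round(3))
print('mug',onz('top',(143,262),.095),'pot',onz('top',(118,214),.1),'tape',onz('top',(247,258),.03))
E
```

```text
[[ 29 117 247]
 [ 29 109 247]]
[(285, [162.0, 213.4]), (275, [317.6, 244.3])] [(409, [209.1, 250.9]), (214, [240.9, 114.1])]
[(array([0.54079356, 0.27150484, 0.17355364]), np.float64(0.002525570992813878)), (array([ 0.44319028, -0.18972452,  0.16317467]), np.float64(0.002047883141313821))]
0.03922603535966078 -20.807546423512107
0.06449432955615057 -111.67478281498983
[(2213, [182.4, 161.4])]
[0.68913916 0.20574869 0.20855364]
front dir deg 156.09404868326385 0.16226610066367367
tool [[ 0.904  0.427 -0.001]
 [ 0.427 -0.904  0.001]
 [-0.    -0.002 -1.   ]]
mug [0.39289134 0.34494415 0.095     ] pot [0.54271525 0.42273692 0.1       ] tape [0.39780142 0.02294712 0.03      ]
```

```bash
python3 - <<'E'
from h import *
from scipy.spatial.transform import Rotation as R
s=get_state();r=R.from_rotvec(s['tool_rot']).as_matrix()
print('cam in tool',r.T@(get_calibration('wrist')['world_from_camera'][:3,3]-s['position']))
E
```

```text
cam in tool [ 0.06656376 -0.00013022 -0.09272914]
```

>>> send_rows(
  rows=[
    {"x":10,"y":18,"z":12,"roll":4,"hand":0},
    {"x":20,"y":36,"z":10,"roll":7},
    {"x":20,"y":38,"z":8,"roll":7},
    {"x":20,"y":38,"z":6,"roll":7},
    {"x":20,"y":38,"z":6,"roll":7},
    {"x":20,"y":38,"z":6,"roll":7},
    {"x":20,"y":38,"z":6,"roll":7},
    {"x":20,"y":38,"z":6,"roll":7},
    {"x":20,"y":38,"roll":7},
    {"x":20,"y":38,"roll":7},
  ],
)

```text
schema error: expected keys hand, x, y, z, roll
```

>>> send_rows(
  rows=[
    {"x":10,"y":18,"z":12,"roll":4,"hand":0},
    {"x":20,"y":36,"z":10,"roll":7,"hand":0},
    {"x":20,"y":38,"z":8,"roll":7,"hand":0},
    {"x":20,"y":38,"z":6,"roll":7,"hand":0},
    {"x":20,"y":38,"z":6,"roll":7,"hand":0},
    {"x":20,"y":38,"z":6,"roll":7,"hand":0},
    {"x":20,"y":38,"z":6,"roll":7,"hand":0},
    {"x":20,"y":38,"z":6,"roll":7,"hand":0},
    {"x":20,"y":38,"z":0,"roll":7,"hand":0},
    {"x":20,"y":38,"z":0,"roll":7,"hand":0},
  ],
)

```text
time: 1.1
position: [0.4677, -0.2282, 0.3523]
tool_rot: [2.171, 2.27, -0.0]
ft_force: [1.3, -0.2, -0.3]
grip_width: 0.172
grip_force: 0.0
```

>>> send_rows(
  rows=[
    {"x":6,"y":42,"z":0,"roll":6.5,"hand":0},
    {"x":6,"y":42,"z":0,"roll":6.5,"hand":0},
    {"x":6,"y":42,"z":0,"roll":6.5,"hand":0},
    {"x":6,"y":42,"z":0,"roll":6.5,"hand":0},
    {"x":6,"y":42,"z":0,"roll":6.5,"hand":0},
    {"x":6,"y":42,"z":0,"roll":6.5,"hand":0},
    {"x":6,"y":42,"z":0,"roll":6.5,"hand":0},
    {"x":6,"y":42,"z":0,"roll":6.5,"hand":0},
    {"x":6,"y":42,"z":0,"roll":6.5,"hand":0},
    {"x":6,"y":42,"z":0,"roll":6.5,"hand":0},
  ],
)

```text
time: 2.1
position: [0.5272, 0.1915, 0.3521]
tool_rot: [0.613, 3.081, -0.001]
ft_force: [0.5, -0.4, 0.3]
grip_width: 0.003
grip_force: 0.0
```

>>> send_rows(
  rows=[
    {"x":5,"y":40,"z":-10,"roll":0,"hand":0},
    {"x":4,"y":30,"z":-20,"roll":0,"hand":0},
    {"x":2,"y":12,"z":-20,"roll":0,"hand":0},
    {"x":0,"y":0,"z":0,"roll":0,"hand":0},
    {"x":0,"y":0,"z":0,"roll":0,"hand":0},
  ],
)

```text
time: 2.6
position: [0.5382, 0.2715, 0.3019]
tool_rot: [-0.619, -3.079, 0.002]
ft_force: [0.2, -0.4, 0.7]
grip_width: 0.003
grip_force: 0.0
```

```bash
python3 - <<'E'
from h import *
from scipy.spatial.transform import Rotation as R
s=get_state();print(s['time'],s['position'],R.from_rotvec(s['tool_rot']).as_matrix().round(3),s['joint_positions'],s['ft_force'])
im=np.hstack([get_image('side')[60:260,160:360],get_image('top')[110:310,80:280]]);cv2.imwrite('pics/a.png',cv2.resize(im,None,fx=2,fy=2))
E
```

```text
2.6 [0.53824033 0.27151758 0.30193259] [[-0.922  0.387 -0.001]
 [ 0.387  0.922 -0.001]
 [ 0.001 -0.001 -1.   ]] [ 0.19523142  0.3283045  -0.87533703  1.53544006  0.25388502  1.39835962
  0.47604752] [ 0.17297551 -0.44975845  0.67396845]
```

View pics/a.png

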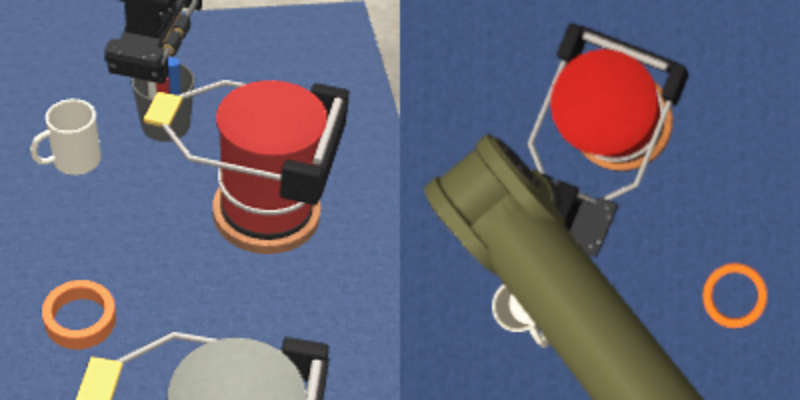

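>>> send_rows(
  rows=[
    {"x":0,"y":0,"z":-15,"roll":0,"hand":0},
    {"x":0,"y":0,"z":-20,"roll":0,"hand":0},
    {"x":0,"y":0,"z":-10,"roll":0,"hand":0},
    {"x":0,"y":0,"z":-3,"roll":0,"hand":0},
    {"x":0,"y":0,"z":-3,"roll":0,"hand":0},
    {"x":0,"y":0,"z":-2,"roll":0,"hand":0},
    {"x":0,"y":0,"z":0,"roll":0,"hand":0},
  ],
)

```text
time: 3.4
position: [0.5385, 0.2723, 0.2497]
tool_rot: [0.619, 3.079, 0.001]
ft_force: [0.6, -0.2, -0.9]
grip_width: 0.005
grip_force: 0.0
```

```bash
python3 - <<'E'
from h import *
s=get_state();print(s['time'],s['position'],s['ft_force'])
cv2.imwrite('pics/b.png',np.hstack([cv2.resize(get_image('side')[60:200,180:320],None,fx=3,fy=3),cv2.resize(get_image('wrist')[100:380,100:380],(420,420))][:1]+[cv2.resize(get_image('wrist'),(380,420))]))
E
```

```text
3.4 [0.53854457 0.27226233 0.24973008] [ 0.58800126 -0.17939303 -0.8687445 ]
```

View pics/b.png

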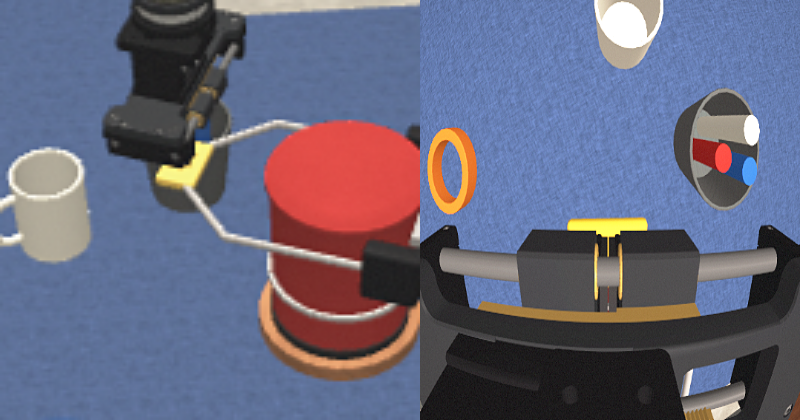

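Fingers are centred on the paddle (wrist view: paddle centre ≈ col 607, finger gap ≈ col 608), with the tips just above it. I'll feel for contact next.

>>> send_rows(
  rows=[
    {"x":0,"y":0,"z":-2,"roll":0,"hand":0},
    {"x":0,"y":0,"z":-2,"roll":0,"hand":0},
    {"x":0,"y":0,"z":-2,"roll":0,"hand":0},
    {"x":0,"y":0,"z":0,"roll":0,"hand":0},
  ],
)

```text
time: 3.95
position: [0.5385, 0.2724, 0.2443]
tool_rot: [0.619, 3.079, 0.001]
ft_force: [-1.7, -1.3, 6.4]
grip_width: 0.006
grip_force: 3.0
```

>>> send_rows(
  rows=[
    {"x":0,"y":0,"z":-2,"roll":0,"hand":0},
    {"x":0,"y":0,"z":-2,"roll":0,"hand":0},
    {"x":0,"y":0,"z":0,"roll":0,"hand":0},
  ],
)

```text
time: 4.25
position: [0.5385, 0.2724, 0.2403]
tool_rot: [0.619, 3.079, 0.001]
ft_force: [-1.6, -1.3, 5.9]
grip_width: 0.003
grip_force: 2.9
```

>>> send_rows(
  rows=[
    {"x":0.5,"y":-0.2,"z":-3,"roll":0,"hand":0},
    {"x":0,"y":0,"z":-4,"roll":0,"hand":0},
    {"x":0.5,"y":-0.2,"z":-4,"roll":0,"hand":0},
    {"x":0,"y":0,"z":-4,"roll":0,"hand":0},
    {"x":0.5,"y":-0.2,"z":-4,"roll":0,"hand":0},
    {"x":0,"y":0,"z":-4,"roll":0,"hand":0},
    {"x":0.5,"y":-0.2,"z":-4,"roll":0,"hand":0},
    {"x":0.5,"y":-0.2,"z":-4,"roll":0,"hand":0},
    {"x":0.5,"y":-0.2,"z":-3,"roll":0,"hand":0},
    {"x":0,"y":0,"z":-2,"roll":0,"hand":0},
  ],
)

```text
time: 5.25
position: [0.5414, 0.2707, 0.2027]
tool_rot: [-0.62, -3.08, -0.0]
ft_force: [0.1, 0.7, 1.8]
grip_width: 0.004
grip_force: 0.7
```

>>> send_rows(
  rows=[
    {"x":0.5,"y":-0.2,"z":-2,"roll":0,"hand":0},
    {"x":0,"y":0,"z":-2,"roll":0,"hand":0},
  ],
)

```text
time: 5.45
position: [0.5418, 0.2708, 0.2008]
tool_rot: [0.619, 3.08, -0.001]
ft_force: [-5.7, -3.7, 19.4]
grip_width: 0.007
grip_force: 10.1
```

>>> send_rows(
  rows=[
    {"x":0.5,"y":-0.2,"z":-1,"roll":0,"hand":0},
    {"x":0,"y":0,"z":-1,"roll":0,"hand":0},
  ],
)

```text
time: 5.65
position: [0.5419, 0.2709, 0.2007]
tool_rot: [0.619, 3.079, -0.002]
ft_force: [-10.0, -5.2, 25.4]
grip_width: 0.003
grip_force: 13.3
```

On the stop (position stays at 0.2007 while force rises to 25 N). Holding.

>>> send_rows(
  rows=[
    {"x":0,"y":0,"z":0,"roll":0,"hand":0},
    {"x":0,"y":0,"z":0,"roll":0,"hand":0},
    {"x":0,"y":0,"z":0,"roll":0,"hand":0},
    {"x":0,"y":0,"z":0,"roll":0,"hand":0},
    {"x":0,"y":0,"z":0,"roll":0,"hand":0},
    {"x":0,"y":0,"z":0,"roll":0,"hand":0},
    {"x":0,"y":0,"z":0,"roll":0,"hand":0},
    {"x":0,"y":0,"z":0,"roll":0,"hand":0},
    {"x":0,"y":0,"z":0,"roll":0,"hand":0},
    {"x":0,"y":0,"z":0,"roll":0,"hand":0},
  ],
)

```text
time: 6.65
position: [0.5419, 0.2709, 0.2008]
tool_rot: [0.619, 3.079, -0.002]
ft_force: [-7.9, -4.1, 21.5]
grip_width: 0.007
grip_force: 11.2
```

```bash
python3 - <<'E'
from h import *
cv2.imwrite('pics/c.png',cv2.resize(get_image('side')[20:220,150:370],None,fx=2.5,fy=2.5))
E
```

```text
(no output)
```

View pics/c.png

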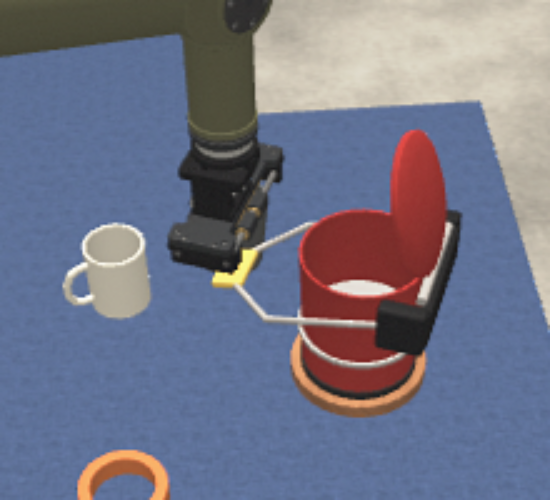

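>>> send_rows(
  rows=[
    {"x":0,"y":0,"z":0,"roll":0,"hand":0},
    {"x":0,"y":0,"z":0,"roll":0,"hand":0},
    {"x":0,"y":0,"z":0,"roll":0,"hand":0},
    {"x":0,"y":0,"z":0,"roll":0,"hand":0},
    {"x":0,"y":0,"z":0,"roll":0,"hand":0},
    {"x":0,"y":0,"z":0,"roll":0,"hand":0},
    {"x":0,"y":0,"z":0,"roll":0,"hand":0},
    {"x":0,"y":0,"z":0,"roll":0,"hand":0},
    {"x":0,"y":0,"z":0,"roll":0,"hand":0},
    {"x":0,"y":0,"z":0,"roll":0,"hand":0},
  ],
)

```text
time: 7.7
position: [0.5418, 0.2709, 0.2008]
tool_rot: [0.619, 3.079, -0.002]
ft_force: [-8.0, -3.3, 21.6]
grip_width: 0.005
grip_force: 11.2
```

>>> send_rows(
  rows=[
    {"x":0,"y":0,"z":0,"roll":0,"hand":0},
    {"x":0,"y":0,"z":0,"roll":0,"hand":0},
    {"x":0,"y":0,"z":0,"roll":0,"hand":0},
    {"x":0,"y":0,"z":0,"roll":0,"hand":0},
    {"x":0,"y":0,"z":0,"roll":0,"hand":0},
  ],
)

```text
time: 8.2
position: [0.5419, 0.2709, 0.2008]
tool_rot: [0.619, 3.079, -0.002]
ft_force: [-7.0, -4.2, 21.0]
grip_width: 0.004
grip_force: 11.2
```

The lid stands fully open and has been held for over 2.5 s. Now the slow release, at 1 mm per row.

>>> send_rows(
  rows=[
    {"x":0,"y":0,"z":1,"roll":0,"hand":0},
    {"x":0,"y":0,"z":1,"roll":0,"hand":0},
    {"x":0,"y":0,"z":1,"roll":0,"hand":0},
    {"x":0,"y":0,"z":1,"roll":0,"hand":0},
    {"x":-0.5,"y":0.2,"z":1,"roll":0,"hand":0},
    {"x":0,"y":0,"z":1,"roll":0,"hand":0},
    {"x":0,"y":0,"z":1,"roll":0,"hand":0},
    {"x":0,"y":0,"z":1,"roll":0,"hand":0},
    {"x":0,"y":0,"z":1,"roll":0,"hand":0},
    {"x":-0.5,"y":0.2,"z":1,"roll":0,"hand":0},
  ],
)

```text
time: 9.2
position: [0.5413, 0.2708, 0.2073]
tool_rot: [0.62, 3.08, -0.0]
ft_force: [-0.5, 0.5, 1.8]
grip_width: 0.004
grip_force: 0.9
```

>>> send_rows(
  rows=[
    {"x":0,"y":0,"z":1,"roll":0,"hand":0},
    {"x":0,"y":0,"z":1,"roll":0,"hand":0},
    {"x":0,"y":0,"z":1,"roll":0,"hand":0},
    {"x":0,"y":0,"z":1,"roll":0,"hand":0},
    {"x":-0.5,"y":0.2,"z":1,"roll":0,"hand":0},
    {"x":0,"y":0,"z":1,"roll":0,"hand":0},
    {"x":0,"y":0,"z":1,"roll":0,"hand":0},
    {"x":0,"y":0,"z":1,"roll":0,"hand":0},
    {"x":0,"y":0,"z":1,"roll":0,"hand":0},
    {"x":-0.5,"y":0.2,"z":1,"roll":0,"hand":0},
  ],
)

```text
time: 10.2
position: [0.5404, 0.2713, 0.2174]
tool_rot: [0.619, 3.08, 0.0]
ft_force: [-1.6, 0.3, 3.6]
grip_width: 0.005
grip_force: 1.7
```

>>> send_rows(
  rows=[
    {"x":0,"y":0,"z":1,"roll":0,"hand":0},
    {"x":0,"y":0,"z":1,"roll":0,"hand":0},
    {"x":0,"y":0,"z":1,"roll":0,"hand":0},
    {"x":0,"y":0,"z":1,"roll":0,"hand":0},
    {"x":-0.5,"y":0.2,"z":1,"roll":0,"hand":0},
    {"x":0,"y":0,"z":1,"roll":0,"hand":0},
    {"x":0,"y":0,"z":1,"roll":0,"hand":0},
    {"x":0,"y":0,"z":1,"roll":0,"hand":0},
    {"x":0,"y":0,"z":1,"roll":0,"hand":0},
    {"x":-0.5,"y":0.2,"z":1,"roll":0,"hand":0},
  ],
)

```text
time: 11.2
position: [0.5394, 0.2717, 0.2274]
tool_rot: [0.619, 3.08, 0.0]
ft_force: [-2.8, 0.4, 4.8]
grip_width: 0.005
grip_force: 2.3
```

>>> send_rows(
  rows=[
    {"x":0,"y":0,"z":1,"roll":0,"hand":0},
    {"x":0,"y":0,"z":1,"roll":0,"hand":0},
    {"x":0,"y":0,"z":1,"roll":0,"hand":0},
    {"x":0,"y":0,"z":1,"roll":0,"hand":0},
    {"x":-0.5,"y":0.2,"z":1,"roll":0,"hand":0},
    {"x":0,"y":0,"z":1,"roll":0,"hand":0},
    {"x":0,"y":0,"z":1,"roll":0,"hand":0},
    {"x":0,"y":0,"z":1,"roll":0,"hand":0},
    {"x":0,"y":0,"z":1,"roll":0,"hand":0},
    {"x":-0.5,"y":0.2,"z":1,"roll":0,"hand":0},
  ],
)

```text
time: 12.2
position: [0.5388, 0.272, 0.2377]
tool_rot: [0.62, 3.079, 0.0]
ft_force: [-1.9, 0.1, 5.9]
grip_width: 0.005
grip_force: 2.7
```

Contact is kept throughout. The last 7 to 10 mm go slower.

>>> send_rows(
  rows=[
    {"x":0,"y":0,"z":0.8,"roll":0,"hand":0},
    {"x":0,"y":0,"z":0.8,"roll":0,"hand":0},
    {"x":0,"y":0,"z":0.8,"roll":0,"hand":0},
    {"x":0,"y":0,"z":0.8,"roll":0,"hand":0},
    {"x":0,"y":0,"z":0.8,"roll":0,"hand":0},
    {"x":0,"y":0,"z":0.5,"roll":0,"hand":0},
    {"x":0,"y":0,"z":0.5,"roll":0,"hand":0},
    {"x":0,"y":0,"z":0.5,"roll":0,"hand":0},
    {"x":0,"y":0,"z":0.5,"roll":0,"hand":0},
    {"x":0,"y":0,"z":0.5,"roll":0,"hand":0},
  ],
)

```text
time: 13.2
position: [0.5388, 0.272, 0.2443]
tool_rot: [0.62, 3.079, 0.0]
ft_force: [-1.7, 1.4, 6.5]
grip_width: 0.006
grip_force: 3.0
```

>>> send_rows(
  rows=[
    {"x":0,"y":0,"z":0.4,"roll":0,"hand":0},
    {"x":0,"y":0,"z":0.4,"roll":0,"hand":0},
    {"x":0,"y":0,"z":0.4,"roll":0,"hand":0},
    {"x":0,"y":0,"z":0.4,"roll":0,"hand":0},
    {"x":0,"y":0,"z":0.4,"roll":0,"hand":0},
    {"x":0,"y":0,"z":0.4,"roll":0,"hand":0},
  ],
)

```text
time: 13.8
position: [0.5388, 0.272, 0.2467]
tool_rot: [0.62, 3.079, 0.0]
ft_force: [-2.2, -0.3, 6.5]
grip_width: 0.005
grip_force: 3.0
```

>>> send_rows(
  rows=[
    {"x":0,"y":0,"z":0.4,"roll":0,"hand":0},
    {"x":0,"y":0,"z":0.4,"roll":0,"hand":0},
    {"x":0,"y":0,"z":0.4,"roll":0,"hand":0},
    {"x":0,"y":0,"z":0.4,"roll":0,"hand":0},
    {"x":0,"y":0,"z":0.4,"roll":0,"hand":0},
    {"x":0,"y":0,"z":0.4,"roll":0,"hand":0},
  ],
)

```text
time: 14.4
position: [0.5388, 0.272, 0.2491]
tool_rot: [0.62, 3.079, 0.0]
ft_force: [-3.0, -0.3, 6.3]
grip_width: 0.008
grip_force: 2.9
```

>>> send_rows(
  rows=[
    {"x":0,"y":0,"z":0.3,"roll":0,"hand":0},
    {"x":0,"y":0,"z":0.3,"roll":0,"hand":0},
    {"x":0,"y":0,"z":0.3,"roll":0,"hand":0},
    {"x":0,"y":0,"z":0.3,"roll":0,"hand":0},
    {"x":0,"y":0,"z":0.3,"roll":0,"hand":0},
    {"x":0,"y":0,"z":0.3,"roll":0,"hand":0},
    {"x":0,"y":0,"z":0,"roll":0,"hand":0},
    {"x":0,"y":0,"z":0,"roll":0,"hand":0},
  ],
)

```text
time: 15.2
position: [0.5383, 0.2718, 0.2501]
tool_rot: [-0.62, -3.08, 0.001]
ft_force: [-0.3, 0.2, 0.2]
grip_width: 0.005
grip_force: 0.0
```

The force is back to zero, so the lever is up. Moving clear.

>>> send_rows(
  rows=[
    {"x":0,"y":0,"z":3,"roll":0,"hand":0},
    {"x":0,"y":0,"z":10,"roll":0,"hand":0},
    {"x":0,"y":0,"z":25,"roll":0,"hand":0},
    {"x":0,"y":0,"z":30,"roll":0,"hand":0},
    {"x":0,"y":-15,"z":30,"roll":0,"hand":0},
    {"x":0,"y":-30,"z":15,"roll":0,"hand":0},
    {"x":0,"y":-40,"z":0,"roll":0,"hand":0},
    {"x":0,"y":-40,"z":0,"roll":0,"hand":0},
    {"x":0,"y":-40,"z":0,"roll":0,"hand":0},
    {"x":0,"y":-20,"z":0,"roll":0,"hand":0},
  ],
)

```text
time: 16.2
position: [0.5386, 0.0828, 0.3643]
tool_rot: [0.627, 3.077, -0.003]
ft_force: [0.0, 0.7, 0.8]
grip_width: 0.005
grip_force: 0.0
```

>>> send_rows(
  rows=[
    {"x":0,"y":0,"z":0,"roll":0,"hand":0},
    {"x":0,"y":0,"z":0,"roll":0,"hand":0},
    {"x":0,"y":0,"z":0,"roll":0,"hand":0},
  ],
)

```text
time: 16.5
position: [0.5381, 0.0892, 0.3639]
tool_rot: [0.615, 3.08, 0.002]
ft_force: [-0.7, -0.2, -0.2]
grip_width: 0.008
grip_force: 0.0
```

```bash
python3 - <<'E'
from h import *
cv2.imwrite('pics/d.png',get_image('side'))
E
```

```text
(no output)
```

View pics/d.png

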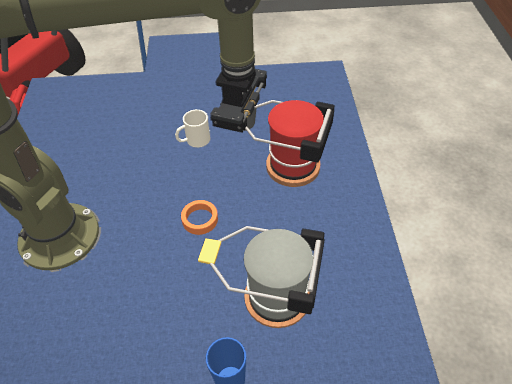

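The red lid is shut (centre ≈ (296,122)), and the lever is up. The mug, tape, tumbler and grey bin are where they were, and the gripper is 180 mm clear of the paddle.

```bash
python3 -c "
from bench import *
print(close_job())"
```

```text
the job is handed in; nothing more can be done
None
```

I pressed the red bin's lever to its stop and held the lid fully open for over 2.5 s, then let it shut slowly under the fingers and moved clear; the job was handed in at about 16.6 s, and no verdict came back.

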